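# Set a batten to the flip stop of a crosscut jig

### The job

Set the batten up for the saw: tip the red flip stop on the fence over with a fingertip so that it hangs fully down, then push the batten flat against the fence and along it until its left end butts against the red stop. Only push: do not pick the batten up. Leave the blue stop flipped up and the tools and the offcut lying about where they are.

Things in the scene. Friction and masses are not known exactly. Their poses are not given: they have to be found in the camera images.
- station: Cutting jig fixed to the bench: dark-brown ply base 260 x 640 x 18 mm, aluminium fence along its far side. Origin on the bench top; x square to the fence, away from the robot; y along it to the robot's left; z up. Base: x -170 to 90, y -320 to 320, top z 18 mm. Fence front face: plane x = +30 mm; it is 30 mm thick, y -310 to 310, top z 68 mm, low brackets behind, a 6 mm saw gap at y -60.
- red_stop: Aluminium carriage, 34 (x) by 44 mm (y), of the flip stop with the RED arm, fixed on the fence top; red may be the left or the right one of the two. Origin on the fence top, 15 mm behind the fence's front face, axes parallel to the jig's. The arm's hinge pin runs along y, 14 mm above the origin; the carriage is 23 mm high. A low clamp knob sticks out 33 mm behind the origin.
- red_arm (a joint): Angle (rad) of the red arm on its pin. 0 = down: the blade (30 mm in x, 14 mm in y, 67 mm high) hangs 2 to 32 mm in front of the fence, 4 mm off the base; its right side face, at y = -7 mm of the carriage, stops the batten. 3.0 = up, its limit: the blade stands upright 17 to 47 mm behind the pin (+x), up to 60 mm above it. It starts up, leaning on its limit.
- red_tip (a point): Middle of the free end of the red blade (top end when up, low end when down). The 60 g arm swings freely, lightly damped: past its balance at about 2.2 rad it falls to 0 by itself in about 1 s. To flip it, push the back of the upright blade towards the robot, about 60 mm.
- blue_stop: Carriage of the other flip stop, the same in every way but with a BLUE arm; at least 80 mm (centre to centre) from the red one along the fence.
- blue_arm (a joint): Angle of the blue arm, measured as for the red one; it starts up (about 3.0), resting against its end stop, and is to stay up, where the batten passes freely under and in front of it.
- batten: Pale softwood batten loose on the jig's base: 240 mm long (its y), 45 mm wide (its x), 28 mm high, 100 to 210 g. Origin at the centre of its underside, 18 mm above the bench; its y axis points left, towards the stops. It starts a few cm off the fence, a little skewed, to the right of both stops, with nothing in its way.
- batten_end (a point): Centre of the batten's left end face (the end that meets the stop), 120 mm from the batten's centre.
- batten_back_left (a point): Left end of the batten's far long side (the side that goes against the fence), at half height.
- batten_back_right (a point): Right end of the batten's far long side, at half height.
- tape: Yellow tape measure 70 x 34 x 62 mm standing on the jig's base near its front, on the left. To be left alone.
- offcut: Short offcut of the same wood, 45 x 55 x 28 mm, on the jig's base at its left end, beyond both stops. To be left alone.
- square: Try square lying on the bench to the front left: wooden stock 110 mm, steel blade 150 mm, 20 mm high. To be left alone.
- multimeter: Orange multimeter 155 x 80 x 42 mm lying on the bench to the left. To be left alone.
- pliers: Red-handled pliers, 175 mm long, 18 mm high, on the bench to the right. To be left alone.
- hammer: Hammer with a wooden handle, 260 mm long, 26 mm high, lying on the bench to the left. To be left alone.
- handsaw: Hand saw with yellow and black handle, 520 mm long, 24 mm high, lying behind the jig. To be left alone.
Mind the look-alikes: they are no part of the job. What is shaped like the batten but turquoise is not meant.

How it is judged:
By the outcome, as a careful person would: the job done as asked, in the order asked, and still so for the second after the job is handed in, with the robot touching nothing.
It also fails if it takes over 64 s, if anything falls off the work surface, if the arm or the gripper's body presses on something with over 40 N, if the wrist force passes 120 N, or if a joint passes its speed limit or range.

### The arm

A 6-joint arm with a two-finger parallel gripper is mounted at the origin on the work surface. World frame = base frame: x ahead of the robot, y to its left, z up, the work surface at z = 0. Lengths are in m, angles in degrees, forces in N, time in s.
With the tool pointing down it reaches from about 0.375 to 0.9 m from the base axis. Payload 3.1 kg.
Tool frame: the origin (TCP) lies on the centre line of the jaws, within the pads' length; the fingertips stand 19 mm ahead of it and the grasp point (between the pads) is the TCP (tips_ahead is the distance from the TCP to the fingertips, in m); z points along the fingers, y is the line along which they close (so a half turn about z gives the same grasp; the last joint's range is limited). The gripper opens to 87 mm and grips with 3 to 60 N. Pads are 19 mm wide; open, the fingers measure 117 mm over their backs; the gripper's body (75 mm by 190 mm) begins 51 mm behind the grasp point.
Start: joints at [62.195, 30.224, 82.088, -0, 67.689, -10.227], TCP at [0.189, 0.596, 0.242] pointing down, gripper open.
Joint ranges: [-176.69, 176.69], [-43.24, 126.21], [12.49, 139.97], [-82, 262], [0, 151.66], [-163.58, 163.58]. Speed limits (degrees/s): [159.86, 159.86, 180, 180, 180, 180].

### API

Orientations are given as a 3x3 rotation matrix whose columns are the frame's x, y, z axes.
In Python, from rig import read_state, capture, hand_in, trace, landmark_of, tips_ahead gives the robot as it stands.
- The arm moves only by the shell command python3 -m jog 'ROWS'. ROWS is JSON, a list of rows, each an object of numbers: "tx", "ty", "tz": the shift along the tool's x, y, z in cm; "roll": the turn about the tool's z in rad; "jaw": the opening, from 0 (shut) to 1 (fully open). A call has 1 to 8 rows; each row shifts and turns the commanded pose from where the row before left it, along the tool's axes as they then stand; what a row does not reach is not made up. A row lasts 1/10 s, in which the tool goes at most 50 mm and 8.59 degrees, less where a joint would pass 70% of its speed; a pose out of reach is approached as far as the arm can. A call with a gripper value outside its range is refused whole. The fingers move at their own pace and stop on an object; the grip force is fixed at half the most. Time passes only in rows, so rows that do not move let the fingers close. It gives the time, the measured TCP pose, the force, the opening and the grip force at its end, in the units of the state.
- read_state(): the state, without advancing time (a new reading comes with each control period).
- capture(name): name is "scene" or "top" or "wrist"; returns a dict with "img" (400x640x3 uint8, red, green, blue), "vertical_fov" (degrees; the focal length in pixels is half the picture's height over the tangent of half this angle, whatever the lens; pixels are square), "cx", "cy" (the principal point, pixels), "cam_to_world" (4x4, takes a point from camera to world coordinates); the wrist camera has in their place "tool_from_camera" (4x4, takes a point from camera to tool coordinates, whose origin is the TCP and whose axes are the flange's). Camera axes: x right, y up, looking along -z (the intrinsics and any distortion apply to the point x, -y, -z); pixel columns grow to the right and rows downward; lengths in m; the calibration is good to about 2 mm. A picture is of the moment at which its call begins: read the wrist's pose just before it. There is no depth.
- hand_in(): hands the job in; it is judged then, once.
Trained networks look in the newest picture that a camera, given by its name, has taken for a name from the list of things; names that differ only in an ending like _2 or _b are one class to them, and where a whole thing is asked for, a point or a joint stands for the part that bears it (a point fixed in the world has none). Each returns a list of dicts, best first, with "p" (0 to 1); they miss things now and then, are a little off and sometimes report something else, mostly with a low value. They report only what shows in the picture. A call takes as long as a camera call. They do not tell look-alikes from the thing itself.
- trace(camera, thing): "pixels" (400x640 bool, what is visible of it) and "bbox" ([left, top, width, height] in pixels, round what is visible of it).
- landmark_of(camera, thing): "point" ([row, column] in pixels: a listed point, or the origin of a listed thing).
The state is a dict: "time_s": time; "joint_positions": joint angles; "qvel": joint speeds; "tau": joint torques, N m; "position": TCP position; "tcp_rot": TCP orientation; "force": force on the tool from outside, world axes, zero at the start; "moment": the same for the moment, N m; "opening": opening from 0.0 (shut) to 1.0 (fully open); "grasp_force": force on a finger pad.
Only numpy, scipy, OpenCV 4.12 (cv2) and the standard library are available. Lean on these libraries where they do the work, as an engineer would, in place of code of your own. Each camera call takes 0.05 s, during which the arm holds its last target. There are 200 camera calls.

## Working session

There is one attempt and no reset: what is moved stays moved. The work goes in short steps, Python scripts to look and compute and a shell command to move; the robot and the scene stay as the last step left them, time stands still between calls to the robot, and variables do not carry over. Pictures are saved under pics/ and viewed, at most 10 in all, crops included, and the job is handed in when it is done.

```bash
mkdir -p pics
cat > h.py <<'E'
import numpy as np, cv2
from rig import *
def cam(c):
    s=read_state(); d=capture(c)
    if c=="wrist":
        T=np.eye(4);T[:3,:3]=s["tcp_rot"];T[:3,3]=s["position"];d["T"]=T@np.array(d["tool_from_camera"])
    else: d["T"]=np.array(d["cam_to_world"])
    d["f"]=200/np.tan(np.radians(d["vertical_fov"])/2)
    return d
def ray(d,rc):
    v=np.array([(rc[1]-d["cx"])/d["f"],-(rc[0]-d["cy"])/d["f"],-1.])
    return d["T"][:3,3],d["T"][:3,:3]@v
def atz(d,rc,z):
    o,v=ray(d,rc);return o+v*(z-o[2])/v[2]
def tri(rs):
    A=0;b=0
    for o,v in rs:
        v=v/np.linalg.norm(v);P=np.eye(3)-np.outer(v,v);A=A+P;b=b+P@o
    p=np.linalg.solve(A,b);return p,[np.linalg.norm((np.eye(3)-np.outer(v,v)/(v@v))@(p-o)) for o,v in rs]
def save(d,n,crop=None,s=1):
    im=d["img"][:,:,::-1]
    if crop: r0,r1,c0,c1=crop; im=im[r0:r1,c0:c1]
    cv2.imwrite("pics/"+n,cv2.resize(im,None,fx=s,fy=s,interpolation=cv2.INTER_CUBIC))
E
python3 - <<'E'
from h import *
np.set_printoptions(precision=4,suppress=True)
s=read_state();print(s["time_s"],s["position"],s["tcp_rot"],s["force"],tips_ahead)
D={c:cam(c) for c in("scene","top")}
for c in D:
    d=D[c];print(c,[k for k in d],d["f"],d["cx"],d["cy"]);print(d["T"])
    save(d,c+"0.png",s=1.25)
for t in["station","red_stop","red_tip","blue_stop","batten","batten_end","batten_back_left","batten_back_right"]:
    R=[]
    for c in D:
        L=landmark_of(c,t)
        print(t,c,[(np.round(l["point"],1),round(l["p"],2)) for l in L[:3]])
        if L:R.append(ray(D[c],L[0]["point"]))
    if len(R)==2:print("   ",*tri(R))
E
```

```text
0.0 [0.1884 0.5952 0.2406] [[-0.9533  0.302  -0.001 ]
 [ 0.302   0.9533 -0.002 ]
 [ 0.0004 -0.0022 -1.    ]] [0.0997 0.2158 0.5474] 0.019
scene ['img', 'vertical_fov', 'cx', 'cy', 'cam_to_world', 'T', 'f'] 422.1236826072886 312.3814871482819 197.73452855861123
[[ 0.8559 -0.4337  0.2818  0.8973]
 [ 0.517   0.7323 -0.4432 -0.6458]
 [-0.0142  0.525   0.851   1.2999]
 [ 0.      0.      0.      1.    ]]
top ['img', 'vertical_fov', 'cx', 'cy', 'cam_to_world', 'T', 'f'] 501.48371277469454 321.6720637100447 206.00782079840917
[[-0.0259  0.9948 -0.0982  0.3679]
 [-0.9997 -0.0259  0.0012  0.0278]
 [-0.0014  0.0982  0.9952  1.5384]
 [ 0.      0.      0.      1.    ]]
station scene [(array([204.1, 329. ]), 0.85)]
station top [(array([202.9, 315.9]), 0.59)]
    [ 0.5301  0.0432 -0.008 ] [np.float64(0.0006596478847106842), np.float64(0.0006596478847110257)]
red_stop scene [(array([169.2, 361.2]), 0.66)]
red_stop top [(array([213.7, 322. ]), 0.69), (array([191.2, 266.5]), 0.5)]
    [0.5465 0.0597 0.2009] [np.float64(0.07512365615348573), np.float64(0.07512365615348575)]
red_tip scene [(array([159.9
[... 811 characters left out ...]
top [(array([212.3, 322.6]), 0.95), (array([230. , 170.7]), 0.18)]
    [0.4928 0.019  0.0165] [np.float64(0.007578246183887637), np.float64(0.0075782461838875565)]
batten_back_left scene [(array([242.7, 164.9]), 0.8), (array([199. , 322.1]), 0.57)]
batten_back_left top [(array([329., 461.]), 0.94), (array([207.8, 323.7]), 0.59)]
    [ 0.1375 -0.3814  0.0146] [np.float64(0.002447759003913039), np.float64(0.0024477590039129827)]
batten_back_right scene [(array([212. , 231.6]), 0.83), (array([255. , 282.2]), 0.75)]
batten_back_right top [(array([292.1, 392.1]), 0.91), (array([205.4, 403.1]), 0.61)]
    [ 0.2565 -0.1755  0.0189] [np.float64(0.003930896879476507), np.float64(0.00393089687947658)]
```

View pics/scene0.png

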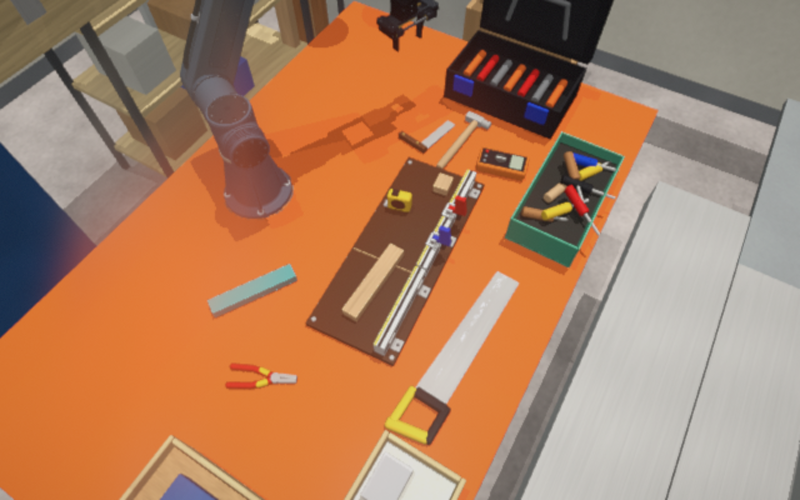

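View pics/top0.png

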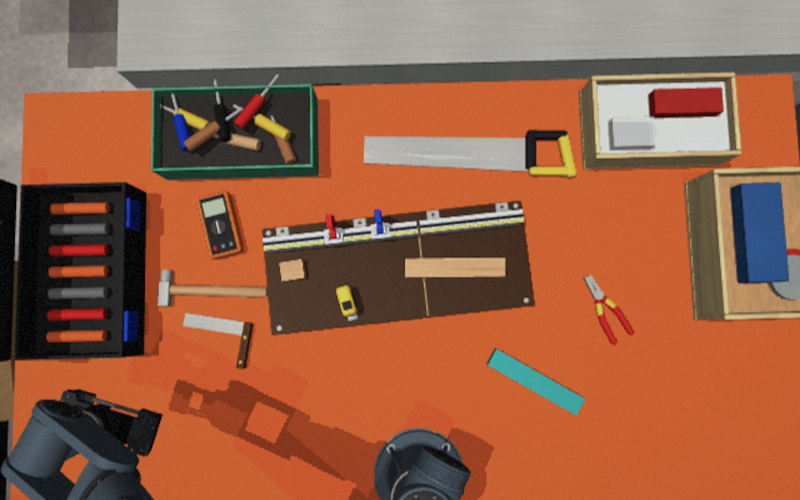

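Scene view (800×500 px) and top view: the jig is in the middle. In the top view the red stop is at about (332,230), the blue stop at (378,225), and the pale batten at (455,267) on the base. The turquoise look-alike at (535,380) lies on the bench, so it isn't the one meant. The pale one on the base fits the description. Next I fit the jig pose.

```bash
cat >> h.py <<'E'
def proj(d,P):
    q=(np.asarray(P)-d["T"][:3,3])@d["T"][:3,:3]
    return np.stack([d["cy"]-d["f"]*q[...,1]/-q[...,2],d["cx"]+d["f"]*q[...,0]/-q[...,2]],-1)
def jw(p,P):  # jig pose p=(x,y,yaw) -> world
    c,s=np.cos(p[2]),np.sin(p[2]);P=np.asarray(P,float)
    return np.stack([p[0]+c*P[...,0]-s*P[...,1],p[1]+s*P[...,0]+c*P[...,1],P[...,2]],-1)
def wj(p,W):
    c,s=np.cos(p[2]),np.sin(p[2]);x,y=W[0]-p[0],W[1]-p[1]
    return np.array([c*x+s*y,-s*x+c*y,W[2]])
E
python3 - <<'E'
from h import *
from scipy.optimize import minimize
np.set_printoptions(precision=4,suppress=True)
D={c:cam(c) for c in("scene","top")}
from scipy.spatial import ConvexHull
box=np.array([[x,y,z] for x in(-.17,.09) for y in(-.32,.32) for z in(0.,.018)]+[[x,y,.068] for x in(.03,.06) for y in(-.31,.31)])
M={}
for c in D:
    L=trace(c,"station");print(c,L[0]["p"],L[0]["bbox"]);
    m=np.array(L[0]["pixels"])
    for t in("batten","tape","offcut","red_stop","blue_stop"):
        for l in trace(c,t)[:1]: m=m|np.array(l["pixels"])
    m=cv2.morphologyEx(m.astype(np.uint8),cv2.MORPH_CLOSE,np.ones((5,5)))
    M[c]=m
def cost(p,cs=("top","scene")):
    e=0
    for c in cs:
        q=proj(D[c],jw(p,box));h=cv2.convexHull(q[:,::-1].astype(np.float32))[:,0]
        r=np.zeros((400,640),np.uint8);cv2.fillConvexPoly(r,np.round(h*16).astype(np.int32),1,shift=4)
        e+=(r!=M[c]).sum()
    return e
for cs in(("top","scene"),("top",),("scene",)):
    r=minimize(cost,[.53,.043,.09],args=(cs,),method="Nelder-Mead",options=dict(initial_simplex=[[.53,.043,.09],[.54,.043,.09],[.53,.055,.09],[.53,.043,.03]]))
    print(cs,r.x,np.degrees(r.x[2]),r.fun)
    if len(cs)==2:p=r.x
np.save("jig.npy",p)
for n,rcs in(("red",[(None)]),):pass
def hsv(c,which):
    h=cv2.cvtColor(D[c]["img"],cv2.COLOR_RGB2HSV)
    q=proj(D[c],jw(p,np.array([[x,y,z] for x in(.02,.1) for y in(-.05,.31) for z in(.07,.15)])))
    m=np.zeros((400,640),np.uint8);cv2.fillConvexPoly(m,cv2.convexHull(np.round(q[:,::-1]).astype(np.int32)),1)
    a=((h[...,0]<5)|(h[...,0]>172)) if which=="red" else ((h[...,0]>105)&(h[...,0]<130))
    return np.argwhere(m.astype(bool)&a&(h[...,1]>150)&(h[...,2]>60))
for w in("red","blue"):
    R=[]
    for c in D:
        a=hsv(c,w);print(w,c,len(a),a.mean(0));R.append(ray(D[c],a.mean(0)))
    P,e=tri(R);print(P,e,wj(p,P))
E
```

```text
scene 0.89 [244.2, 128.2, 141.8, 165.2]
top 0.68 [211.5, 164.0, 212.2, 101.4]
('top', 'scene') [0.5362 0.0433 0.095 ] 5.445537100937292 3719.0
('top',) [0.5345 0.0438 0.088 ] 5.041930506865137 848.0
('scene',) [0.5398 0.0421 0.0878] 5.028229195079241 2707.0
red scene 134 [164.4627 367.597 ]
red top 111 [180.2072 265.0901]
[0.5927 0.1903 0.1021] [np.float64(0.0044596751698523915), np.float64(0.00445967516985234)] [0.0701 0.141  0.1021]
blue scene 11 [184.5455 353.5455]
blue top 87 [176.7011 302.7011]
[0.596  0.08   0.1215] [np.float64(0.0033356160198419844), np.float64(0.0033356160198418604)] [0.063  0.0308 0.1215]
```

```bash
python3 -m jog '[{"tz":-5,"roll":-0.131,"jaw":0},{"tz":-5,"roll":-0.131,"jaw":0},{"tz":-5,"roll":-0.131,"jaw":0},{"tx":-2.2,"ty":-4.3,"jaw":0},{"tx":-2.2,"ty":-4.3,"jaw":0},{"tx":-2.2,"ty":-4.3,"jaw":0},{"tx":-2.2,"ty":-4.3,"jaw":0},{"tx":-2.2,"ty":-4.3,"jaw":0}]' && python3 -m jog '[{"tx":-2.2,"ty":-4.3},{"tx":-2.2,"ty":-4.3},{"tx":-2.2,"ty":-4.3},{"tx":-2.2,"ty":-4.3},{"tx":-2.2,"ty":-4.3},{"tx":-2.2,"ty":-4.3},{"tx":-2.2,"ty":-4.3},{}]'
```

```text
$[0]: bad value
```

Run:
```python
from h import *
np.set_printoptions(precision=4,suppress=True)
s=read_state();print(s["time_s"],s["position"],s["tcp_rot"],s["opening"])
d=cam("wrist");save(d,"w1.png",s=1.25);print(d["T"],d["f"])
```

```text
1.6 [0.1887 0.5958 0.2415] [[-0.9533  0.302  -0.    ]
 [ 0.302   0.9533 -0.    ]
 [ 0.     -0.     -1.    ]] 1.0028261640359273
[[ 0.3021 -0.9112 -0.2799  0.1132]
 [ 0.9533  0.2886  0.0893  0.6205]
 [-0.0005 -0.2938  0.9559  0.3843]
 [ 0.      0.      0.      1.    ]] 330.4639555200815
```

View pics/w1.png

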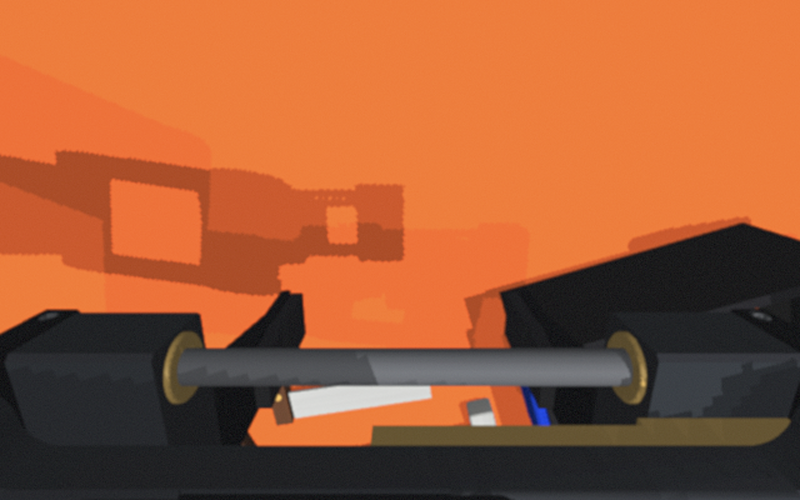

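The wrist view shows the bench and the arm's shadow, with the gripper covering the lower half of the frame. The move was refused as "bad value", so I test which value caused it.

```bash
python3 -m jog '[{"tx":0.0,"ty":0.0,"tz":-5.0,"roll":-0.131,"jaw":0.02}]'; python3 -m jog '[{"tz":-5.0,"roll":-0.131}]'
```

```text
time_s: 1.75
position: [0.1868, 0.5917, 0.2848]
tcp_rot: [[-0.985, 0.172, -0.008], [0.172, 0.985, -0.015], [0.005, -0.016, -1.0]]
force: [-0.7, 0.2, -0.3]
opening: 0.961
grasp_force: 0.0$[0]: bad value
```

All five keys are required in each row.

```bash
python3 -m jog '[{"tx":0,"ty":0,"tz":-5,"roll":-0.131,"jaw":0},{"tx":0,"ty":0,"tz":-5,"roll":-0.131,"jaw":0},{"tx":-2.2,"ty":-4.3,"tz":0,"roll":0,"jaw":0},{"tx":-2.2,"ty":-4.3,"tz":0,"roll":0,"jaw":0},{"tx":-2.2,"ty":-4.3,"tz":0,"roll":0,"jaw":0},{"tx":-2.2,"ty":-4.3,"tz":0,"roll":0,"jaw":0},{"tx":-2.2,"ty":-4.3,"tz":0,"roll":0,"jaw":0},{"tx":-2.2,"ty":-4.3,"tz":0,"roll":0,"jaw":0}]'; python3 -m jog '[{"tx":-2.2,"ty":-4.3,"tz":0,"roll":0,"jaw":0},{"tx":-2.2,"ty":-4.3,"tz":0,"roll":0,"jaw":0},{"tx":-2.2,"ty":-4.3,"tz":0,"roll":0,"jaw":0},{"tx":-2.2,"ty":-4.3,"tz":0,"roll":0,"jaw":0},{"tx":-2.2,"ty":-4.3,"tz":0,"roll":0,"jaw":0},{"tx":-2.2,"ty":-4.3,"tz":0,"roll":0,"jaw":0},{"tx":0,"ty":0,"tz":0,"roll":0,"jaw":0},{"tx":0,"ty":0,"tz":0,"roll":0,"jaw":0}]'
python3 - <<'E'
from h import *
np.set_printoptions(precision=4,suppress=True)
s=read_state();print(s["time_s"],s["position"],s["tcp_rot"],s["opening"])
d=cam("wrist");save(d,"w2.png",s=1.25);print(d["T"],d["f"])
p=np.load("jig.npy");print(wj(p,s["position"]))
for t in["red_stop","red_tip","blue_stop","batten_end","batten_back_left","batten_back_right"]:
    L=landmark_of("wrist",t);print(t,[(np.round(l["point"],1),round(l["p"],2)) for l in L[:3]])
E
```

```text
time_s: 2.55
position: [0.343, 0.3484, 0.3918]
tcp_rot: [[-0.996, -0.087, 0.001], [-0.087, 0.996, 0.0], [-0.001, 0.0, -1.0]]
force: [1.4, -0.3, -0.6]
opening: 0.265
grasp_force: 0.0
time_s: 3.35
position: [0.4963, 0.1036, 0.3913]
tcp_rot: [[-0.997, -0.083, -0.001], [-0.083, 0.997, 0.001], [0.001, 0.001, -1.0]]
force: [-0.2, 0.4, -0.1]
opening: 0.008
grasp_force: 0.0
3.35 [0.4963 0.1036 0.3913] [[-0.9965 -0.0832 -0.001 ]
 [-0.0832  0.9965  0.0006]
 [ 0.001   0.0007 -1.    ]] 0.00822951259000899
[[-0.0831 -0.9529 -0.2917  0.4175]
 [ 0.9965 -0.0794 -0.0245  0.097 ]
 [ 0.0002 -0.2927  0.9562  0.5341]
 [ 0.      0.      0.      1.    ]] 330.4639555200815
[-0.034   0.0638  0.3913]
red_stop [(array([207.6, 377.2]), 0.81), (array([157.6, 268.3]), 0.39), (array([225.5, 528.2]), 0.19)]
red_tip [(array([245.3, 386.4]), 0.63)]
blue_stop [(array([204.7, 298. ]), 0.64)]
batten_end [(array([143.4, 271.5]), 0.92)]
batten_back_left [(array([155. , 269.8]), 0.86)]
batten_back_right [(array([141.2, 109.4]), 0.82)]
```

View pics/w2.png

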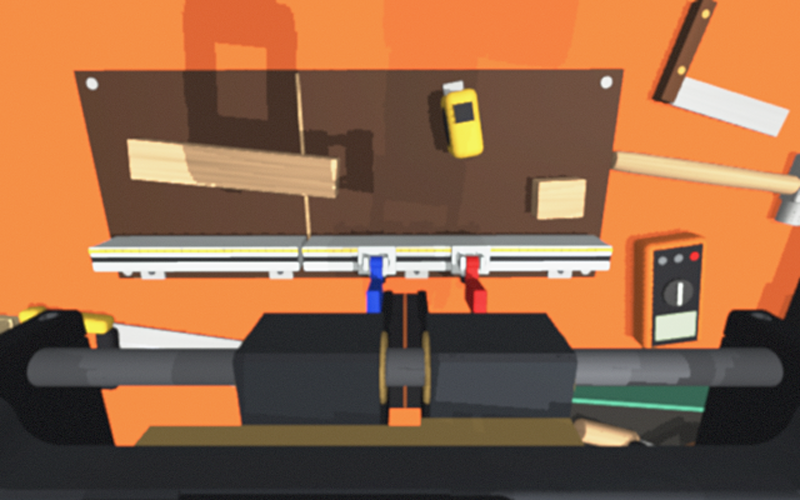

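Wrist view (800×500 px): base front corners are at (75,71) and (623,69), the red stop at (470,262), the blue stop at (375,262), and the batten runs from (128,160) to (340,178). The fence looks level in the image. I confirm the batten and stops in a crop while computing their positions.

Run:
```python
from h import *
np.set_printoptions(precision=4,suppress=True)
d=cam("wrist");save(d,"w2c.png",crop=(100,260,60,460),s=2)
L=atz(d,(55,498.8),.018);R=atz(d,(56.8,60),.018)
v=L-R;print("front edge len",np.linalg.norm(v),"yaw",np.degrees(np.arctan2(-v[0],v[1])))
yaw=np.arctan2(-v[0],v[1]);m=(L+R)/2;p=np.array([m[0]+.17*np.cos(yaw),m[1]+.17*np.sin(yaw),yaw]);print("jig",p)
np.save("jig2.npy",p)
t=cam("top")
for q in(p,np.load("jig.npy")):
  print([np.round(proj(c,jw(q,np.array([[-.17,.32,.018],[-.17,-.32,.018],[.03,.31,.068],[.03,-.31,.068],[.03,-.06,.068]]))),1)*1.25 for c in(d,t)])
for n,px in(("red",(210,377)),("blue",(209,299.5))):
  print(n,wj(p,atz(d,px,.091)))
for n,px,z in(("BL",(158,267.5),.046),("BR",(147,103),.046),("FR",(112,103),.046),("FL",(128,271),.046)):
  print(n,wj(p,atz(d,px,z)))
g=t["img"]
for n in("batten_end","batten_back_left","batten_back_right"):
  for c,C in(("top",t),("wrist",d)):
    for l in landmark_of(c,n)[:3]:print(n,c,l["p"],wj(p,atz(C,l["point"],.032)))
```

```text
front edge len 0.6352065402831395 yaw 5.2656786460459895
jig [0.539  0.0454 0.0919]
[array([[ 68.75 , 625.625],
       [ 71.   ,  72.875],
       [246.75 , 612.75 ],
       [248.5  ,  89.375],
       [247.75 , 300.125]]), array([[334.375, 270.125],
       [303.   , 533.5  ],
       [249.625, 261.75 ],
       [219.   , 522.   ],
       [231.25 , 417.375]])]
[array([[ 65.   , 624.125],
       [ 69.125,  70.5  ],
       [243.5  , 611.75 ],
       [246.875,  87.625],
       [245.5  , 298.5  ]]), array([[335.875, 271.25 ],
       [303.75 , 534.5  ],
       [251.125, 262.625],
       [219.75 , 522.875],
       [232.375, 418.125]])]
red [0.041  0.1395 0.091 ]
blue [0.0391 0.0293 0.091 ]
BL [-0.0259 -0.0201  0.046 ]
BR [-0.0433 -0.2627  0.046 ]
FR [-0.0935 -0.2526  0.046 ]
FL [-0.07   -0.0126  0.046 ]
batten_end top 0.71 [-0.4341 -0.3901  0.032 ]
batten_end top 0.62 [-0.0474 -0.0212  0.032 ]
batten_end wrist 0.56 [-0.0492 -0.0217  0.032 ]
batten_back_left top 0.88 [-0.023  -0.0187  0.032 ]
batten_back_left top 0.84 [-0.4406 -0.3835  0.032 ]
batten_back_left wrist 0.8 [-0.0292 -0.0206  0.032 ]
batten_back_right top 0.93 [-0.3007 -0.1968  0.032 ]
batten_back_right top 0.85 [-0.0471 -0.2651  0.032 ]
batten_back_right wrist 0.69 [-0.0535 -0.2598  0.032 ]
```

View pics/w2c.png

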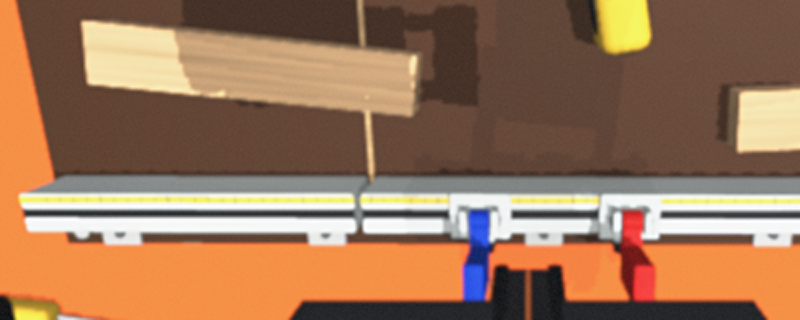

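Confirmed in the crop: red arm at (635,245), blue at (478,245), and the pale batten spans (85,50)–(415,85). Top and wrist views agree to about 3 mm. Now I move behind the red blade.

```bash
python3 -m jog '[{"tx":-4,"ty":2,"tz":0,"roll":0,"jaw":0},{"tx":-4,"ty":2,"tz":0,"roll":0,"jaw":0},{"tx":-4,"ty":2,"tz":0,"roll":0,"jaw":0},{"tx":-4.1,"ty":2,"tz":0,"roll":-0.008,"jaw":0},{"tx":0,"ty":0,"tz":4.5,"roll":0,"jaw":0},{"tx":0,"ty":0,"tz":4.5,"roll":0,"jaw":0},{"tx":0,"ty":0,"tz":4,"roll":0,"jaw":0},{"tx":0,"ty":0,"tz":0,"roll":0,"jaw":0}]'
python3 - <<'E'
from h import *
np.set_printoptions(precision=4,suppress=True)
p=np.load("jig2.npy");s=read_state();print(s["time_s"],wj(p,s["position"]),s["tcp_rot"][0])
D={c:cam(c) for c in("top","scene","wrist")}
for c in D:
  for t in("red_stop","red_tip"):
    print(c,t,[(np.round(l["point"]),round(l["p"],2),wj(p,atz(D[c],l["point"],.142 if t=="red_tip" else .068))) for l in landmark_of(c,t)[:3]])
im=np.hstack([cv2.resize(D["scene"]["img"][110:230,280:440],None,fx=2.5,fy=2.5),cv2.resize(D["top"]["img"][110:230,200:360],None,fx=2.5,fy=2.5)])
cv2.imwrite("pics/a3.png",im[:,:,::-1])
E
```

```text
time_s: 4.9
position: [0.6455, 0.1974, 0.2542]
tcp_rot: [[-0.995, -0.094, -0.015], [-0.094, 0.996, -0.002], [0.015, -0.001, -1.0]]
force: [-0.2, -0.4, -0.3]
opening: 0.0
grasp_force: 0.0
4.9 [0.12   0.1416 0.2542] [-0.9955 -0.094  -0.0151]
top red_stop [(array([189., 264.]), 0.52, array([0.0418, 0.1451, 0.068 ]))]
top red_tip [(array([240., 278.]), 0.24, array([-0.1157,  0.1162,  0.142 ]))]
scene red_stop [(array([168., 358.]), 0.66, array([0.0386, 0.1384, 0.068 ])), (array([228., 298.]), 0.53, array([-0.0438, -0.1713,  0.068 ]))]
scene red_tip [(array([158., 368.]), 0.7, array([0.0692, 0.1376, 0.142 ])), (array([168., 360.]), 0.17, array([0.061 , 0.0888, 0.142 ]))]
wrist red_stop [(array([ 94., 322.]), 0.82, array([0.045 , 0.1402, 0.068 ])), (array([ 51., 194.]), 0.57, array([0.0064, 0.0199, 0.068 ]))]
wrist red_tip [(array([126., 323.]), 0.93, array([0.0688, 0.141 , 0.142 ]))]
```

View pics/a3.png

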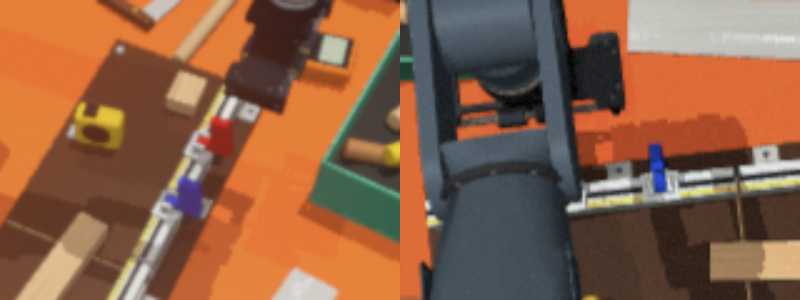

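Crop: scene half shows the gripper just behind and above the red arm at (217,137), with the blue arm upright at (185,200). The top half shows the blue arm at (657,168) and the gripper at (520,100). I descend and then push.

```bash
python3 -m jog '[{"tx":0,"ty":0,"tz":4.5,"roll":0,"jaw":0},{"tx":0,"ty":0,"tz":4,"roll":0,"jaw":0},{"tx":0,"ty":0,"tz":3.3,"roll":0,"jaw":0},{"tx":0,"ty":0,"tz":1,"roll":0,"jaw":0},{"tx":0,"ty":0,"tz":0,"roll":0,"jaw":0}]'; python3 -m jog '[{"tx":1.2,"ty":0,"tz":0,"roll":0,"jaw":0},{"tx":1.2,"ty":0,"tz":0,"roll":0,"jaw":0},{"tx":1.2,"ty":0,"tz":0,"roll":0,"jaw":0},{"tx":1.2,"ty":0,"tz":0,"roll":0,"jaw":0},{"tx":1.2,"ty":0,"tz":0,"roll":0,"jaw":0},{"tx":1.2,"ty":0,"tz":0,"roll":0,"jaw":0},{"tx":1.2,"ty":0,"tz":0,"roll":0,"jaw":0},{"tx":1.2,"ty":0,"tz":0,"roll":0,"jaw":0}]'
python3 - <<'E'
from h import *
np.set_printoptions(precision=4,suppress=True)
p=np.load("jig2.npy");s=read_state();print(s["time_s"],wj(p,s["position"]),s["tcp_rot"][0])
D={c:cam(c) for c in("scene",)}
for c in D:
  for t in("red_tip",):
    print(c,t,[(np.round(l["point"]),round(l["p"],2)) for l in landmark_of(c,t)[:3]])
E
```

```text
time_s: 5.85
position: [0.649, 0.1979, 0.1324]
tcp_rot: [[-0.996, -0.094, -0.003], [-0.094, 0.996, -0.0], [0.003, -0.0, -1.0]]
force: [0.7, -1.0, -0.4]
opening: 0.005
grasp_force: 0.0
time_s: 6.65
position: [0.5814, 0.1919, 0.1544]
tcp_rot: [[-0.993, -0.094, 0.068], [-0.094, 0.996, 0.009], [-0.069, 0.002, -0.998]]
force: [7.6, -0.0, 64.8]
opening: 0.007
grasp_force: 27.7
6.65 [0.0557 0.1421 0.1544] [-0.9932 -0.0941  0.0685]
scene red_tip []
```

65 N upward: the swinging blade's lower end has come up under the fingertip. I lift clear at once.

```bash
python3 -m jog '[{"tx":0,"ty":0,"tz":-4.5,"roll":0,"jaw":0},{"tx":0,"ty":0,"tz":-4.5,"roll":0,"jaw":0}]'
python3 - <<'E'
from h import *
np.set_printoptions(precision=4,suppress=True)
p=np.load("jig2.npy");s=read_state();print(s["time_s"],wj(p,s["position"]),s["tcp_rot"][0],s["force"])
D={c:cam(c) for c in("scene","wrist")}
im=np.hstack([cv2.resize(D["scene"]["img"][110:230,280:440],None,fx=2.5,fy=2.5),cv2.resize(D["wrist"]["img"][0:240,160:480],None,fx=1.25,fy=1.25)])
cv2.imwrite("pics/a4.png",im[:,:,::-1])
E
```

```text
time_s: 6.95
position: [0.5557, 0.1892, 0.2292]
tcp_rot: [[-0.996, -0.094, 0.007], [-0.094, 0.996, 0.001], [-0.007, 0.0, -1.0]]
force: [1.3, -0.6, 0.6]
opening: 0.009
grasp_force: 0.0
6.95 [0.0298 0.1417 0.2292] [-0.9955 -0.094   0.0068] [ 1.3251 -0.576   0.587 ]
```

View pics/a4.png

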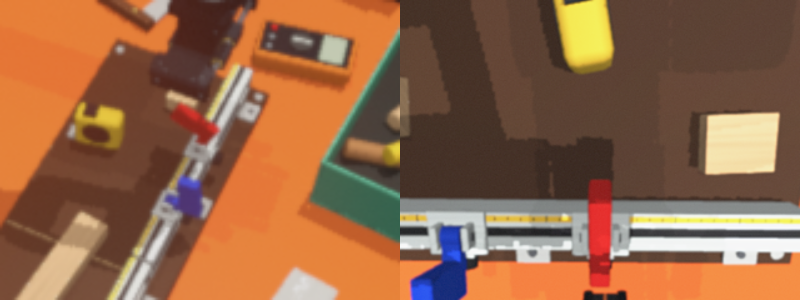

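Mid-swing: the red arm is laid over the fence at (195,122) in the scene half and spans (600,180–285) in the wrist half. The blue arm is still up. I wait a second and look again.

```bash
python3 -m jog '[{"tx":0,"ty":0,"tz":-4,"roll":0,"jaw":0},{"tx":0,"ty":0,"tz":-4,"roll":0,"jaw":0},{"tx":0,"ty":0,"tz":0,"roll":0,"jaw":0},{"tx":0,"ty":0,"tz":0,"roll":0,"jaw":0},{"tx":0,"ty":0,"tz":0,"roll":0,"jaw":0},{"tx":0,"ty":0,"tz":0,"roll":0,"jaw":0},{"tx":0,"ty":0,"tz":0,"roll":0,"jaw":0},{"tx":0,"ty":0,"tz":0,"roll":0,"jaw":0}]'
python3 - <<'E'
from h import *
np.set_printoptions(precision=4,suppress=True)
p=np.load("jig2.npy");s=read_state()
D={c:cam(c) for c in("scene","wrist")}
for c in D: print(c,[(l["point"],l["p"],wj(p,atz(D[c],l["point"],.022))) for l in landmark_of(c,"red_tip")[:2]])
im=np.hstack([cv2.resize(D["scene"]["img"][110:230,280:440],None,fx=2.5,fy=2.5),cv2.resize(D["wrist"]["img"][0:240,160:480],None,fx=1.25,fy=1.25)])
cv2.imwrite("pics/a5.png",im[:,:,::-1])
E
```

```text
time_s: 7.85
position: [0.5538, 0.1889, 0.3025]
tcp_rot: [[-0.996, -0.094, -0.002], [-0.094, 0.996, -0.0], [0.002, -0.0, -1.0]]
force: [0.9, -0.2, -0.4]
opening: 0.004
grasp_force: 0.0
scene [([163.9, 342.0], 0.55, array([-0.0318,  0.1615,  0.022 ]))]
wrist [([125.0, 322.4], 0.72, array([-0.0145,  0.1399,  0.022 ])), ([82.6, 91.0], 0.61, array([-0.0644, -0.1412,  0.022 ]))]
```

View pics/a5.png

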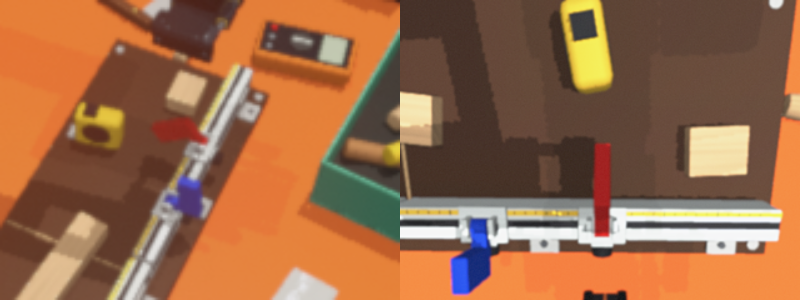

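The red arm is falling past horizontal at (180,130), and the blue arm is up at (185,195). I move to the robot side of the batten while it settles.

```bash
python3 -m jog '[{"tx":2.1,"ty":-4.05,"tz":0,"roll":0,"jaw":1},{"tx":2.1,"ty":-4.05,"tz":0,"roll":0,"jaw":1},{"tx":2.1,"ty":-4.05,"tz":0,"roll":0,"jaw":1},{"tx":2.1,"ty":-4.05,"tz":0,"roll":0,"jaw":1},{"tx":2.1,"ty":-4.05,"tz":0,"roll":0,"jaw":1},{"tx":2.1,"ty":-4.05,"tz":0,"roll":0,"jaw":1},{"tx":2.2,"ty":-4.05,"tz":0,"roll":0,"jaw":1},{"tx":0,"ty":0,"tz":0,"roll":0,"jaw":1}]'
python3 - <<'E'
from h import *
np.set_printoptions(precision=4,suppress=True)
p=np.load("jig2.npy");s=read_state();print(s["time_s"],wj(p,s["position"]),s["opening"],s["tcp_rot"][0])
D={c:cam(c) for c in("scene","top","wrist")}
for c in D:
  for t,z in(("red_tip",.022),("batten_end",.032),("batten_back_left",.032),("batten_back_right",.032)):
    print(c,t,[(np.round(l["point"]),l["p"],wj(p,atz(D[c],l["point"],z))) for l in landmark_of(c,t)[:2]])
im=np.hstack([cv2.resize(D["scene"]["img"][110:230,280:440],None,fx=2.5,fy=2.5),cv2.resize(D["top"]["img"][110:230,200:360],None,fx=2.5,fy=2.5)])
cv2.imwrite("pics/a6.png",im[:,:,::-1])
E
```

```text
time_s: 8.85
position: [0.4321, -0.1118, 0.3038]
tcp_rot: [[-0.996, -0.087, -0.0], [-0.087, 0.996, -0.002], [0.0, -0.002, -1.0]]
force: [-0.1, 1.2, -0.8]
opening: 0.647
grasp_force: 0.0
8.85 [-0.1209 -0.1467  0.3038] 0.6466888755260756 [-0.9962 -0.0869 -0.0001]
scene red_tip [(array([175., 352.]), 0.4, array([0.0223, 0.1324, 0.022 ]))]
scene batten_end [(array([247., 170.]), 0.92, array([-0.4089, -0.3989,  0.032 ])), (array([198., 320.]), 0.87, array([-0.0375, -0.0155,  0.032 ]))]
scene batten_back_left [(array([202., 322.]), 0.93, array([-0.0265, -0.0248,  0.032 ])), (array([240., 165.]), 0.86, array([-0.4349, -0.3862,  0.032 ]))]
scene batten_back_right [(array([254., 284.]), 0.97, array([-0.0524, -0.2587,  0.032 ])), (array([213., 232.]), 0.67, array([-0.2884, -0.1988,  0.032 ]))]
top red_tip [(array([198., 267.]), 0.48, array([0.0222, 0.1443, 0.022 ])), (array([204., 326.]), 0.45, array([-0.0194, -0.0301,  0.022 ]))]
top batten_end [(array([325., 463.]), 0.79, array([-0.4242, -0.39  ,  0.032 ])), (array([215., 323.]), 0.7, array([-0.052 , -0.0186,  0.032 ]))]
top batten_back_left [(array([330., 459.]), 0.72, array([-0.4371, -0.376 ,  0.032 ])), (array([207., 325.]), 0.6, array([-0.0281, -0.0275,  0.032 ]))]
top batten_back_right [(array([291., 392.]), 0.85, array([-0.3015, -0.1937,  0.032 ])), (array([239., 278.]), 0.64, array([-0.107,  0.123,  0.032]))]
wrist red_tip [(array([249., 524.]), 0.54, array([0.0117, 0.1399, 0.022 ])), (array([234., 419.]), 0.52, array([-0.0117, -0.0105,  0.022 ]))]
wrist batten_end [(array([214., 420.]), 0.68, array([-0.0449, -0.0147,  0.032 ]))]
wrist batten_back_left [(array([228., 410.]), 0.72, array([-0.0258, -0.0266,  0.032 ])), (array([225., 606.]), 0.23, array([-0.0294,  0.2382,  0.032 ]))]
wrist batten_back_right [(array([206., 235.]), 0.95, array([-0.0562, -0.2612,  0.032 ])), (array([198., 327.]), 0.62, array([-0.0674, -0.1391,  0.032 ]))]
```

View pics/a6.png

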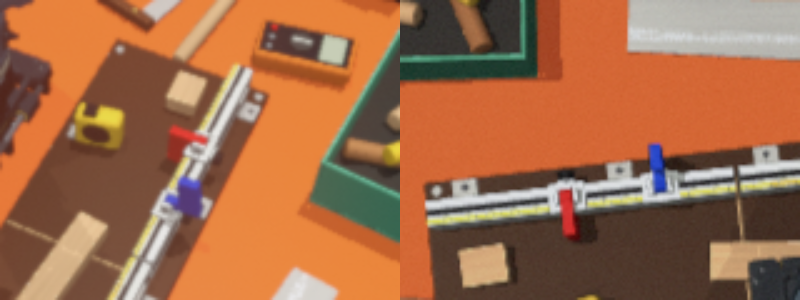

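The red arm now hangs down in front of the fence at (188,142) scene / (568,210) top, and the blue arm is still up at (657,165). The batten hasn't moved. Next I descend and push it square to the fence.

```bash
python3 -m jog '[{"tx":0,"ty":0,"tz":4.8,"roll":0,"jaw":1},{"tx":0,"ty":0,"tz":4.8,"roll":-0.006,"jaw":1},{"tx":0,"ty":0,"tz":4.8,"roll":0,"jaw":1},{"tx":0,"ty":0,"tz":4.8,"roll":0,"jaw":1},{"tx":0,"ty":0,"tz":4.2,"roll":0,"jaw":1},{"tx":0,"ty":0,"tz":2,"roll":0,"jaw":1},{"tx":0,"ty":0,"tz":0,"roll":0,"jaw":1},{"tx":0,"ty":0,"tz":0,"roll":0,"jaw":1}]'
python3 -m jog '[{"tx":-1,"ty":0,"tz":0,"roll":0,"jaw":1},{"tx":-1,"ty":0,"tz":0,"roll":0,"jaw":1},{"tx":-1,"ty":0,"tz":0,"roll":0,"jaw":1},{"tx":-1,"ty":0,"tz":0,"roll":0,"jaw":1},{"tx":-1,"ty":0,"tz":0,"roll":0,"jaw":1},{"tx":-1,"ty":0,"tz":0,"roll":0,"jaw":1},{"tx":-1,"ty":0,"tz":0,"roll":0,"jaw":1},{"tx":-1,"ty":0,"tz":0,"roll":0,"jaw":1}]'
python3 - <<'E'
from h import *
np.set_printoptions(precision=4,suppress=True)
p=np.load("jig2.npy");s=read_state();print(s["time_s"],wj(p,s["position"]),s["opening"],s["tcp_rot"][0])
E
```

```text
time_s: 10.4
position: [0.4337, -0.1074, 0.0496]
tcp_rot: [[-0.995, -0.1, -0.0], [-0.1, 0.995, 0.0], [0.0, 0.0, -1.0]]
force: [-0.3, -0.8, 0.4]
opening: 1.0
grasp_force: 0.0
time_s: 11.2
position: [0.5137, -0.099, 0.0495]
tcp_rot: [[-0.995, -0.1, -0.0], [-0.1, 0.995, 0.0], [0.0, 0.0, -1.0]]
force: [-1.3, -0.6, 0.1]
opening: 1.002
grasp_force: 0.6
11.2 [-0.0385 -0.1414  0.0495] 1.0017869593558288 [-0.995  -0.1002 -0.0004]
```

```bash
python3 -m jog '[{"tx":-0.5,"ty":0,"tz":0,"roll":0.008,"jaw":1},{"tx":-0.5,"ty":0,"tz":0,"roll":0,"jaw":1},{"tx":-0.3,"ty":0,"tz":0,"roll":0,"jaw":1}]'; python3 -m jog '[{"tx":-0.2,"ty":0,"tz":0,"roll":0,"jaw":1}]';python3 -m jog '[{"tx":-0.2,"ty":0,"tz":0,"roll":0,"jaw":1}]'
```

```text
time_s: 11.5
position: [0.522, -0.0978, 0.0493]
tcp_rot: [[-0.996, -0.092, -0.01], [-0.092, 0.996, 0.001], [0.01, 0.002, -1.0]]
force: [-14.3, -8.5, 10.7]
opening: 0.999
grasp_force: 7.2
time_s: 11.6
position: [0.5221, -0.0978, 0.0494]
tcp_rot: [[-0.996, -0.091, -0.013], [-0.091, 0.996, 0.002], [0.013, 0.003, -1.0]]
force: [-15.9, -9.3, 11.7]
opening: 1.005
grasp_force: 8.4
time_s: 11.7
position: [0.5223, -0.0977, 0.0494]
tcp_rot: [[-0.996, -0.091, -0.017], [-0.091, 0.996, 0.002], [0.017, 0.004, -1.0]]
force: [-19.0, -10.9, 14.8]
opening: 0.999
grasp_force: 10.4
```

Run:
```python
from h import *
np.set_printoptions(precision=4,suppress=True)
p=np.load("jig2.npy");s=read_state();print(s["time_s"],wj(p,s["position"]),s["force"],s["moment"])
D={c:cam(c) for c in("scene","top","wrist")}
for c in D:
  for t,z in(("red_tip",.022),("red_stop",.068),("batten_end",.032),("batten_back_left",.032),("batten_back_right",.032)):
    print(c,t,[(np.round(l["point"]),l["p"],wj(p,atz(D[c],l["point"],z))) for l in landmark_of(c,t)[:2]])
im=np.hstack([cv2.resize(D["scene"]["img"][150:310,240:400],None,fx=2.5,fy=2.5),cv2.resize(D["top"]["img"][140:300,300:460],None,fx=2.5,fy=2.5)])
im=np.vstack([im,cv2.resize(D["wrist"]["img"][200:280],(800,100))]);cv2.imwrite("pics/a7.png",im[:,:,::-1])
# batten's long edges in the scene picture, by colour
for c in("scene","top"):
  L=[l for l in trace(c,"batten")];print(c,[(l["p"],np.round(l["bbox"])) for l in L[:2]])
```

```text
11.7 [-0.0298 -0.1409  0.0494] [-18.9539 -10.9244  14.7816] [-2.5806  3.241  -1.1413]
scene red_tip [(array([114., 328.]), 0.69, array([-0.1826,  0.3636,  0.022 ])), (array([173., 352.]), 0.52, array([0.018 , 0.1397, 0.022 ]))]
scene red_stop [(array([169., 359.]), 0.78, array([0.0443, 0.1367, 0.068 ]))]
scene batten_end [(array([202., 336.]), 0.85, array([ 0.0174, -0.0045,  0.032 ])), (array([248., 168.]), 0.74, array([-0.4108, -0.4035,  0.032 ]))]
scene batten_back_left [(array([241., 169.]), 0.95, array([-0.4244, -0.382 ,  0.032 ])), (array([206., 337.]), 0.55, array([ 0.028, -0.017,  0.032]))]
scene batten_back_right [(array([263., 304.]), 0.76, array([ 0.019, -0.258,  0.032])), (array([212., 230.]), 0.75, array([-0.2981, -0.1981,  0.032 ]))]
top red_tip [(array([197., 273.]), 0.49, array([0.0226, 0.1265, 0.022 ]))]
top red_stop [(array([186., 264.]), 0.59, array([0.051 , 0.1441, 0.068 ]))]
top batten_end [(array([328., 463.]), 0.78, array([-0.4323, -0.3871,  0.032 ]))]
top batten_back_left [(array([331., 458.]), 0.6, array([-0.44  , -0.3737,  0.032 ]))]
top batten_back_right [(array([294., 390.]), 0.74, array([-0.3088, -0.1885,  0.032 ])), (array([184., 307.]), 0.56, array([0.0468, 0.0195, 0.032 ]))]
wrist red_tip []
wrist red_stop []
wrist batten_end []
wrist batten_back_left []
wrist batten_back_right []
scene [(0.93, array([296., 201.,  40.,  61.])), (0.73, array([166., 214.,  73.,  42.]))]
top [(0.95, array([389., 280.,  75.,  51.]))]
```

```bash
python3 -m jog '[{"tx":1.5,"ty":0,"tz":0,"roll":0,"jaw":1},{"tx":2,"ty":0,"tz":0,"roll":0,"jaw":1},{"tx":0,"ty":0,"tz":-4,"roll":0,"jaw":1},{"tx":0,"ty":0,"tz":-4,"roll":0,"jaw":0},{"tx":0,"ty":-4.1,"tz":0,"roll":0,"jaw":0},{"tx":0,"ty":-4.1,"tz":0,"roll":0,"jaw":0},{"tx":0,"ty":-4.1,"tz":0,"roll":0,"jaw":0},{"tx":0,"ty":-4.1,"tz":0,"roll":0,"jaw":0}]'
python3 -m jog '[{"tx":-3,"ty":0,"tz":0,"roll":0,"jaw":0},{"tx":-3.3,"ty":0,"tz":0,"roll":0,"jaw":0},{"tx":0,"ty":0,"tz":0,"roll":0,"jaw":0},{"tx":0,"ty":0,"tz":0,"roll":0,"jaw":0},{"tx":0,"ty":0,"tz":0,"roll":0,"jaw":0}]'
python3 - <<'E'
from h import *
np.set_printoptions(precision=4,suppress=True)
p=np.load("jig2.npy");s=read_state();print(s["time_s"],wj(p,s["position"]),s["opening"],s["force"],s["tcp_rot"][0])
D={c:cam(c) for c in("scene","top","wrist")}
for c in D:
  for t,z in(("red_tip",.022),("batten_end",.032),("batten_back_left",.032),("batten_back_right",.032)):
    print(c,t,[(np.round(l["point"]),l["p"],wj(p,atz(D[c],l["point"],z))) for l in landmark_of(c,t)[:3] if wj(p,atz(D[c],l["point"],z))[0]>-.1])
E
```

```text
time_s: 13.5
position: [0.5106, -0.2658, 0.1299]
tcp_rot: [[-0.996, -0.092, 0.001], [-0.092, 0.996, -0.001], [-0.001, -0.001, -1.0]]
force: [0.1, 0.3, -0.4]
opening: 0.63
grasp_force: 0.0
time_s: 14.0
position: [0.5718, -0.2577, 0.1291]
tcp_rot: [[-0.996, -0.092, -0.002], [-0.092, 0.996, 0.001], [0.002, 0.001, -1.0]]
force: [0.2, -0.0, 0.4]
opening: 0.172
grasp_force: 0.0
14.0 [ 0.0049 -0.3048  0.1291] 0.17236267829702437 [ 0.2494 -0.0081  0.355 ] [-0.9957 -0.0921 -0.0018]
scene red_tip [(array([171., 352.]), 0.44, array([0.0156, 0.1471, 0.022 ])), (array([170., 358.]), 0.24, array([0.0317, 0.1632, 0.022 ]))]
scene batten_end [(array([204., 335.]), 0.72, array([ 0.0179, -0.0141,  0.032 ]))]
scene batten_back_left [(array([206., 339.]), 0.95, array([ 0.0356, -0.017 ,  0.032 ]))]
scene batten_back_right [(array([263., 305.]), 0.6, array([ 0.0231, -0.2568,  0.032 ]))]
top red_tip [(array([200., 271.]), 0.48, array([0.0121, 0.134 , 0.022 ]))]
top batten_end [(array([196., 320.]), 0.78, array([ 0.005 , -0.0168,  0.032 ]))]
top batten_back_left [(array([188., 321.]), 0.87, array([ 0.0299, -0.0216,  0.032 ])), (array([197., 320.]), 0.67, array([ 0.0044, -0.014 ,  0.032 ]))]
top batten_back_right [(array([177., 399.]), 0.7, array([ 0.0353, -0.2594,  0.032 ]))]
wrist red_tip []
wrist batten_end [(array([228., 386.]), 0.27, array([ 0.0256, -0.2558,  0.032 ]))]
wrist batten_back_left []
wrist batten_back_right [(array([229., 386.]), 0.84, array([ 0.0265, -0.2561,  0.032 ]))]
```

```bash
python3 -m jog '[{"tx":0,"ty":0,"tz":2,"roll":0,"jaw":0},{"tx":0,"ty":0,"tz":2,"roll":0,"jaw":0},{"tx":0,"ty":0,"tz":2,"roll":0,"jaw":0},{"tx":0,"ty":0,"tz":2,"roll":0,"jaw":0},{"tx":0,"ty":1,"tz":0,"roll":0,"jaw":0},{"tx":0,"ty":1,"tz":0,"roll":0,"jaw":0},{"tx":0,"ty":1,"tz":0,"roll":0,"jaw":0},{"tx":0,"ty":1,"tz":0,"roll":0,"jaw":0}]'
python3 -m jog '[{"tx":0,"ty":1,"tz":0,"roll":0,"jaw":0},{"tx":0,"ty":1,"tz":0,"roll":0,"jaw":0},{"tx":0,"ty":1,"tz":0,"roll":0,"jaw":0},{"tx":0,"ty":1,"tz":0,"roll":0,"jaw":0},{"tx":0,"ty":1,"tz":0,"roll":0,"jaw":0},{"tx":0,"ty":1,"tz":0,"roll":0,"jaw":0},{"tx":0,"ty":1,"tz":0,"roll":0,"jaw":0},{"tx":0,"ty":1,"tz":0,"roll":0,"jaw":0}]'
python3 - <<'E'
from h import *
np.set_printoptions(precision=4,suppress=True)
p=np.load("jig2.npy");s=read_state();print(s["time_s"],wj(p,s["position"]),s["opening"],s["force"],s["tcp_rot"][0])
D={c:cam(c) for c in("scene","top")}
for c in D:
  for t,z in(("red_tip",.022),("batten_end",.032),("batten_back_left",.032),("batten_back_right",.032)):
    print(c,t,[(np.round(l["point"]),l["p"],wj(p,atz(D[c],l["point"],z))) for l in landmark_of(c,t)[:3] if wj(p,atz(D[c],l["point"],z))[0]>-.1])
E
```

```text
time_s: 15.55
position: [0.5698, -0.2175, 0.0508]
tcp_rot: [[-0.996, -0.093, 0.002], [-0.093, 0.996, -0.001], [-0.002, -0.001, -1.0]]
force: [-0.1, -1.9, 0.1]
opening: 0.003
grasp_force: 2.0
time_s: 16.35
position: [0.5617, -0.1379, 0.0495]
tcp_rot: [[-0.996, -0.092, -0.0], [-0.092, 0.996, 0.0], [0.0, 0.0, -1.0]]
force: [1.0, -1.2, 0.1]
opening: 0.005
grasp_force: 0.5
16.35 [ 0.0058 -0.1846  0.0495] 0.004855956860356835 [ 1.0333 -1.1859  0.0591] [-0.9957 -0.0921 -0.0002]
scene red_tip [(array([169., 351.]), 0.69, array([0.0067, 0.1539, 0.022 ])), (array([208., 330.]), 0.36, array([ 0.0057, -0.0305,  0.022 ]))]
scene batten_end [(array([204., 331.]), 0.71, array([ 0.0066, -0.0213,  0.032 ])), (array([185., 343.]), 0.58, array([0.0123, 0.0726, 0.032 ]))]
scene batten_back_left [(array([189., 347.]), 0.59, array([0.0313, 0.0594, 0.032 ]))]
scene batten_back_right [(array([171., 362.]), 0.25, array([0.0479, 0.1565, 0.032 ]))]
top red_tip [(array([198., 270.]), 0.57, array([0.0203, 0.1359, 0.022 ]))]
top batten_end [(array([184., 177.]), 0.17, array([0.0944, 0.4103, 0.032 ]))]
top batten_back_left []
top batten_back_right []
```

Sliding freely along the fence with about 6 cm left. I continue, slowing near the stop.

```bash
python3 -m jog '[{"tx":0,"ty":1,"tz":0,"roll":0,"jaw":0},{"tx":0,"ty":1,"tz":0,"roll":0,"jaw":0},{"tx":0,"ty":1,"tz":0,"roll":0,"jaw":0},{"tx":0,"ty":1,"tz":0,"roll":0,"jaw":0},{"tx":0,"ty":0.6,"tz":0,"roll":0,"jaw":0},{"tx":0,"ty":0.4,"tz":0,"roll":0,"jaw":0},{"tx":0,"ty":0.3,"tz":0,"roll":0,"jaw":0}]'; python3 -m jog '[{"tx":0,"ty":0.3,"tz":0,"roll":0,"jaw":0},{"tx":0,"ty":0.2,"tz":0,"roll":0,"jaw":0}]'; python3 -m jog '[{"tx":0,"ty":0.2,"tz":0,"roll":0,"jaw":0}]'
```

```text
time_s: 17.55
position: [0.557, -0.0855, 0.0496]
tcp_rot: [[-0.996, -0.093, 0.0], [-0.093, 0.996, -0.0], [-0.0, -0.0, -1.0]]
force: [0.1, -0.5, 0.4]
opening: 0.005
grasp_force: 0.4
time_s: 17.75
position: [0.5566, -0.081, 0.0496]
tcp_rot: [[-0.996, -0.092, 0.0], [-0.092, 0.996, -0.0], [-0.0, -0.0, -1.0]]
force: [0.1, -0.3, 0.2]
opening: 0.011
grasp_force: 0.5
time_s: 17.85
position: [0.5565, -0.0792, 0.0496]
tcp_rot: [[-0.996, -0.092, 0.0], [-0.092, 0.996, -0.0], [-0.0, -0.0, -1.0]]
force: [-0.1, -1.3, 1.2]
opening: 0.005
grasp_force: 0.5
```

```bash
python3 -m jog '[{"tx":0,"ty":0.2,"tz":0,"roll":0,"jaw":0}]'; python3 -m jog '[{"tx":0,"ty":0.2,"tz":0,"roll":0,"jaw":0}]';  python3 -m jog '[{"tx":0,"ty":0.2,"tz":0,"roll":0,"jaw":0}]'
```

```text
time_s: 17.95
position: [0.5563, -0.0772, 0.0496]
tcp_rot: [[-0.996, -0.092, 0.0], [-0.092, 0.996, -0.0], [-0.0, -0.0, -1.0]]
force: [0.3, -1.1, 0.6]
opening: 0.008
grasp_force: 0.6
time_s: 18.05
position: [0.5561, -0.0752, 0.0496]
tcp_rot: [[-0.996, -0.092, 0.0], [-0.092, 0.996, -0.0], [-0.0, -0.0, -1.0]]
force: [0.4, -1.5, 1.2]
opening: 0.002
grasp_force: 0.6
time_s: 18.15
position: [0.5558, -0.0731, 0.0496]
tcp_rot: [[-0.996, -0.092, 0.0], [-0.092, 0.996, -0.0], [-0.0, -0.0, -1.0]]
force: [-0.1, -0.5, 1.6]
opening: 0.005
grasp_force: 0.6
```

```bash
python3 -m jog '[{"tx":0,"ty":0.2,"tz":0,"roll":0,"jaw":0}]'; python3 -m jog '[{"tx":0,"ty":0.2,"tz":0,"roll":0,"jaw":0}]'
python3 - <<'E'
from h import *
np.set_printoptions(precision=4,suppress=True)
p=np.load("jig2.npy");s=read_state();print(s["time_s"],wj(p,s["position"]),s["force"])
D={c:cam(c) for c in("scene","top")}
for c in D:
  for t,z in(("red_tip",.022),("red_stop",.068),("batten_end",.032),("batten_back_left",.032)):
    print(c,t,[(np.round(l["point"]),l["p"],wj(p,atz(D[c],l["point"],z))) for l in landmark_of(c,t)[:3] if wj(p,atz(D[c],l["point"],z))[0]>-.1])
E
```

```text
time_s: 18.25
position: [0.5556, -0.071, 0.0496]
tcp_rot: [[-0.996, -0.092, 0.0], [-0.092, 0.996, -0.0], [-0.0, -0.0, -1.0]]
force: [0.2, -1.5, -0.1]
opening: 0.006
grasp_force: 0.6
time_s: 18.35
position: [0.5562, -0.0703, 0.0497]
tcp_rot: [[-0.996, -0.094, 0.002], [-0.094, 0.996, -0.003], [-0.002, -0.003, -1.0]]
force: [-0.1, -10.8, 0.3]
opening: 0.005
grasp_force: 4.8
18.35 [ 0.0065 -0.1168  0.0497] [ -0.0999 -10.7587   0.2895]
scene red_tip [(array([173., 351.]), 0.4, array([0.0155, 0.139 , 0.022 ]))]
scene red_stop [(array([168., 361.]), 0.47, array([0.0486, 0.1431, 0.068 ]))]
scene batten_end [(array([170., 350.]), 0.48, array([0.0081, 0.1407, 0.032 ]))]
scene batten_back_left [(array([173., 353.]), 0.54, array([0.0246, 0.1356, 0.032 ])), (array([172., 352.]), 0.17, array([0.0188, 0.1353, 0.032 ]))]
top red_tip []
top red_stop [(array([191., 268.]), 0.4, array([0.0344, 0.1358, 0.068 ]))]
top batten_end []
top batten_back_left [(array([183., 179.]), 0.22, array([0.0964, 0.404 , 0.032 ]))]
```

Contact: 10.8 N along the fence, so the batten is at the stop. I back off and press the front side again so it lies flat.

```bash
python3 -m jog '[{"tx":0,"ty":-1,"tz":0,"roll":0,"jaw":0},{"tx":0,"ty":-1.5,"tz":0,"roll":0,"jaw":0},{"tx":0,"ty":0,"tz":-4,"roll":0,"jaw":0},{"tx":0,"ty":0,"tz":-4,"roll":0,"jaw":1},{"tx":3.4,"ty":0,"tz":0,"roll":0,"jaw":1},{"tx":3.3,"ty":0,"tz":0,"roll":0,"jaw":1},{"tx":0,"ty":4,"tz":0,"roll":0,"jaw":1},{"tx":0,"ty":4,"tz":0,"roll":0,"jaw":1}]'
python3 -m jog '[{"tx":0,"ty":4.2,"tz":0,"roll":0,"jaw":1},{"tx":0,"ty":0,"tz":0,"roll":0,"jaw":1},{"tx":0,"ty":0,"tz":2.5,"roll":0,"jaw":1},{"tx":0,"ty":0,"tz":2.5,"roll":0,"jaw":1},{"tx":0,"ty":0,"tz":2.5,"roll":0,"jaw":1},{"tx":0,"ty":0,"tz":0.5,"roll":0,"jaw":1},{"tx":0,"ty":0,"tz":0,"roll":0,"jaw":1}]'
python3 - <<'E'
from h import *
np.set_printoptions(precision=4,suppress=True)
p=np.load("jig2.npy");s=read_state();print(s["time_s"],wj(p,s["position"]),s["opening"],s["force"])
E
```

```text
time_s: 19.65
position: [0.483, -0.0217, 0.1298]
tcp_rot: [[-0.996, -0.087, 0.0], [-0.087, 0.996, 0.0], [-0.0, 0.0, -1.0]]
force: [0.9, 0.6, 0.7]
opening: 0.373
grasp_force: 0.0
time_s: 20.35
position: [0.4796, 0.0205, 0.0489]
tcp_rot: [[-0.996, -0.091, -0.002], [-0.091, 0.996, 0.0], [0.002, 0.001, -1.0]]
force: [-0.2, 0.1, 0.2]
opening: 0.975
grasp_force: 0.0
20.35 [-0.0615 -0.0193  0.0489] 0.9752315708565839 [-0.1667  0.061   0.1668]
```

```bash
python3 -m jog '[{"tx":-1,"ty":0,"tz":0,"roll":0,"jaw":1},{"tx":-1,"ty":0,"tz":0,"roll":0,"jaw":1},{"tx":-0.6,"ty":0,"tz":0,"roll":0,"jaw":1}]'; python3 -m jog '[{"tx":-0.3,"ty":0,"tz":0,"roll":0,"jaw":1}]'; python3 -m jog '[{"tx":-0.3,"ty":0,"tz":0,"roll":0,"jaw":1}]'
```

```text
time_s: 20.65
position: [0.5086, 0.0234, 0.0508]
tcp_rot: [[-0.996, -0.092, 0.005], [-0.092, 0.996, -0.001], [-0.004, -0.001, -1.0]]
force: [-0.1, -0.2, -0.0]
opening: 1.001
grasp_force: 1.2
time_s: 20.75
position: [0.5099, 0.0239, 0.0503]
tcp_rot: [[-0.996, -0.093, 0.001], [-0.093, 0.996, -0.001], [-0.001, -0.001, -1.0]]
force: [-2.0, -1.6, 0.9]
opening: 0.997
grasp_force: 0.9
time_s: 20.85
position: [0.5109, 0.0244, 0.0499]
tcp_rot: [[-0.996, -0.093, -0.002], [-0.093, 0.996, 0.0], [0.002, 0.0, -1.0]]
force: [-5.9, -1.7, 4.1]
opening: 1.001
grasp_force: 2.8
```

```bash
python3 -m jog '[{"tx":-0.3,"ty":0,"tz":0,"roll":0,"jaw":1},{"tx":-0.2,"ty":0,"tz":0,"roll":0,"jaw":1}]'; python3 -m jog '[{"tx":1.5,"ty":0,"tz":0,"roll":0,"jaw":1},{"tx":2,"ty":0,"tz":0,"roll":0,"jaw":1},{"tx":0,"ty":0,"tz":-4,"roll":0,"jaw":1},{"tx":0,"ty":0,"tz":-4,"roll":0,"jaw":0},{"tx":0,"ty":-4.1,"tz":0,"roll":0,"jaw":0},{"tx":0,"ty":-4.1,"tz":0,"roll":0,"jaw":0},{"tx":0,"ty":-4.1,"tz":0,"roll":0,"jaw":0},{"tx":-3.3,"ty":0,"tz":0,"roll":0,"jaw":0}]'
python3 -m jog '[{"tx":-3.3,"ty":0,"tz":0,"roll":0,"jaw":0},{"tx":0,"ty":0,"tz":0,"roll":0,"jaw":0},{"tx":0,"ty":0,"tz":0,"roll":0,"jaw":0},{"tx":0,"ty":0,"tz":0,"roll":0,"jaw":0}]'
python3 - <<'E'
from h import *
np.set_printoptions(precision=4,suppress=True)
p=np.load("jig2.npy");s=read_state();print(s["time_s"],wj(p,s["position"]),s["opening"],s["force"],s["tcp_rot"][0])
E
```

```text
time_s: 21.05
position: [0.5113, 0.0251, 0.0493]
tcp_rot: [[-0.996, -0.091, -0.012], [-0.091, 0.996, 0.001], [0.012, 0.002, -1.0]]
force: [-10.5, -4.3, 8.8]
opening: 1.001
grasp_force: 5.5
time_s: 21.85
position: [0.5243, -0.103, 0.1297]
tcp_rot: [[-0.996, -0.084, -0.002], [-0.084, 0.996, -0.001], [0.002, -0.001, -1.0]]
force: [1.0, -0.5, -0.5]
opening: 0.632
grasp_force: 0.0
time_s: 22.25
position: [0.5574, -0.0942, 0.1292]
tcp_rot: [[-0.996, -0.092, -0.002], [-0.092, 0.996, 0.001], [0.002, 0.001, -1.0]]
force: [-0.6, -0.9, 0.3]
opening: 0.267
grasp_force: 0.0
22.25 [ 0.0055 -0.1407  0.1292] 0.26736482381913496 [-0.6469 -0.8619  0.3282] [-0.9957 -0.0924 -0.0022]
```

```bash
python3 -m jog '[{"tx":0,"ty":0,"tz":2,"roll":0,"jaw":0},{"tx":0,"ty":0,"tz":2,"roll":0,"jaw":0},{"tx":0,"ty":0,"tz":2,"roll":0,"jaw":0},{"tx":0,"ty":0,"tz":2,"roll":0,"jaw":0},{"tx":0,"ty":1,"tz":0,"roll":0,"jaw":0},{"tx":0,"ty":0.7,"tz":0,"roll":0,"jaw":0},{"tx":0,"ty":0.4,"tz":0,"roll":0,"jaw":0},{"tx":0,"ty":0.2,"tz":0,"roll":0,"jaw":0}]';python3 -m jog '[{"tx":0,"ty":0.2,"tz":0,"roll":0,"jaw":0}]'
```

```text
time_s: 23.05
position: [0.557, -0.0712, 0.0507]
tcp_rot: [[-0.996, -0.093, 0.002], [-0.093, 0.996, -0.001], [-0.001, -0.001, -1.0]]
force: [1.2, -0.1, 1.1]
opening: 0.004
grasp_force: 0.0
time_s: 23.15
position: [0.5572, -0.0704, 0.0506]
tcp_rot: [[-0.996, -0.094, 0.002], [-0.094, 0.996, -0.002], [-0.002, -0.002, -1.0]]
force: [-1.9, -6.7, 1.8]
opening: 0.009
grasp_force: 3.0
```

Contact again at the same place, 6.7 N, so the batten was still butted. I retreat and check from above.

```bash
python3 -m jog '[{"tx":0,"ty":-1,"tz":0,"roll":0,"jaw":0},{"tx":0,"ty":-1.5,"tz":0,"roll":0,"jaw":0},{"tx":0,"ty":0,"tz":-4.5,"roll":0,"jaw":0},{"tx":0,"ty":0,"tz":-4.8,"roll":0,"jaw":0},{"tx":0,"ty":0,"tz":-4.8,"roll":0,"jaw":0},{"tx":0,"ty":0,"tz":-4.8,"roll":0,"jaw":0},{"tx":0,"ty":0,"tz":-4.8,"roll":0,"jaw":0},{"tx":0,"ty":4,"tz":-2,"roll":0,"jaw":0}]'; python3 -m jog '[{"tx":0,"ty":4,"tz":-2,"roll":0,"jaw":0},{"tx":0,"ty":4,"tz":-2,"roll":0,"jaw":0},{"tx":0,"ty":4,"tz":0,"roll":0,"jaw":0},{"tx":0,"ty":0,"tz":0,"roll":0,"jaw":0},{"tx":0,"ty":0,"tz":0,"roll":0,"jaw":0}]'
python3 - <<'E'
from h import *
np.set_printoptions(precision=4,suppress=True)
p=np.load("jig2.npy");s=read_state();print(s["time_s"],wj(p,s["position"]),s["force"])
D={c:cam(c) for c in("scene","wrist")}
for c in D:
  for t,z in(("red_tip",.022),("batten_end",.032),("batten_back_left",.032),("batten_back_right",.032)):
    print(c,t,[(np.round(l["point"]),l["p"],wj(p,atz(D[c],l["point"],z))) for l in landmark_of(c,t)[:3] if wj(p,atz(D[c],l["point"],z))[0]>-.1])
q=proj(D["wrist"],jw(p,np.array([[.0,.06,.04]])))[0];print(q)
r0=int(np.clip(q[0]-80,0,180));c0=int(np.clip(q[1]-160,0,320))
im=np.hstack([cv2.resize(D["scene"]["img"][130:270,280:400],(342,400),interpolation=2),cv2.resize(D["wrist"]["img"][r0:r0+160,c0:c0+183],(458,400),interpolation=2)])
w=cv2.resize(D["wrist"]["img"][:240],(533,200));im=np.vstack([im,np.hstack([w,np.zeros((200,267,3),np.uint8)])])
cv2.imwrite("pics/fin.png",im[:,:,::-1])
E
```

```text
time_s: 23.95
position: [0.5589, -0.0606, 0.3122]
tcp_rot: [[-0.996, -0.086, 0.012], [-0.086, 0.996, -0.006], [-0.011, -0.007, -1.0]]
force: [0.3, 0.5, -0.5]
opening: 0.006
grasp_force: 0.0
time_s: 24.45
position: [0.5441, 0.064, 0.3467]
tcp_rot: [[-0.996, -0.093, 0.0], [-0.093, 0.996, -0.001], [-0.0, -0.001, -1.0]]
force: [0.0, -0.8, -0.6]
opening: 0.005
grasp_force: 0.0
24.45 [0.0068 0.0181 0.3467] [ 0.0074 -0.7955 -0.6437]
scene red_tip [(array([174., 350.]), 0.48, array([0.0128, 0.1313, 0.022 ]))]
scene batten_end [(array([172., 349.]), 0.68, array([0.0093, 0.1323, 0.032 ]))]
scene batten_back_left [(array([174., 355.]), 0.73, array([0.0341, 0.1317, 0.032 ]))]
scene batten_back_right [(array([227., 327.]), 0.95, array([ 0.0314, -0.1089,  0.032 ])), (array([207., 333.]), 0.46, array([ 0.016 , -0.0294,  0.032 ]))]
wrist red_tip [(array([159., 407.]), 0.85, array([0.0165, 0.1369, 0.022 ]))]
wrist batten_end [(array([152., 407.]), 0.56, array([0.0049, 0.1327, 0.032 ]))]
wrist batten_back_left [(array([170., 402.]), 0.93, array([0.0306, 0.1271, 0.032 ])), (array([155., 409.]), 0.52, array([0.0092, 0.1364, 0.032 ]))]
wrist batten_back_right [(array([169., 235.]), 0.61, array([ 0.0287, -0.1079,  0.032 ]))]
[149.7159 355.1025]
```

View pics/fin.png

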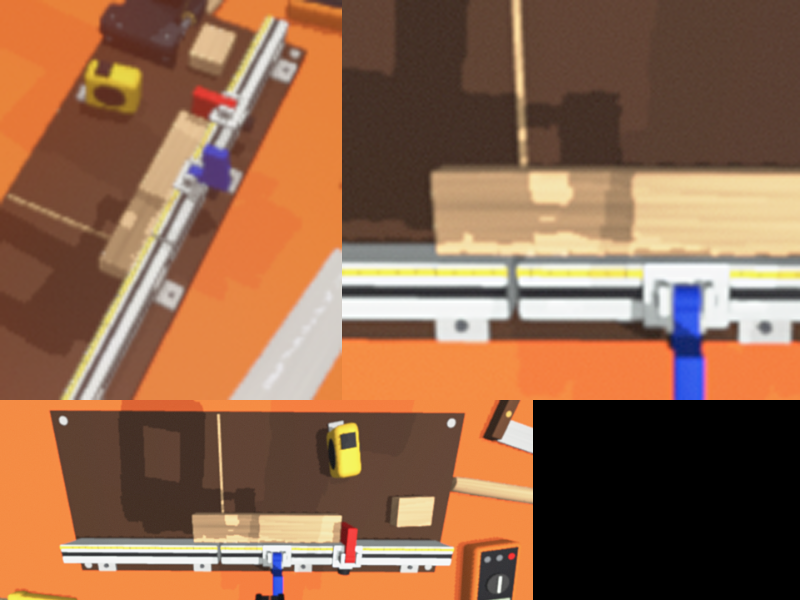

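The last picture shows the batten parallel to and against the fence at (193–342,528). Its left end is butted against the hanging red arm at (349,542), and the blue arm is up at (277,575). The tape and offcut haven't been disturbed.

```bash
python3 -c "from rig import hand_in; print(hand_in())"
```

```text
the job is handed in; nothing more can be done
None
```

I handed the job in at about 24 s: the red stop hangs down, the batten lies flat against the fence with its left end butted on it, and the blue stop is still up; during the flip the fingertip jammed on the red blade at about 65 N until I lifted clear.

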